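Mount the tray stop on the weighing platform

ROBOT

A 6-joint arm with a two-finger parallel gripper is mounted at the origin on the work surface. World frame = base frame: x ahead of the robot, y to its left, z up, the work surface at z = 0. Lengths are in m, angles in rad, forces in N, time in s.
With the tool pointing down it reaches from about 0.35 to 0.925 m from the base axis. Payload 6.4 kg.
Tool frame: the origin (TCP) lies on the centre line of the jaws, within the pads' length; the fingertips stand ahead of it and the grasp point (between the pads) lies 5 mm behind it (r.nose_length is the x of the fingertips in the tool frame, in m); x points along the fingers, y is the direction in which the jaws open and shut, and the axes are right-handed (so a half turn about x gives the same grasp; the last joint's range is limited). The gripper opens to 94 mm and grips with 3 to 60 N. Pads are 16 mm wide; open, the fingers measure 119 mm over their backs; the gripper's body (75 mm by 177 mm) begins 78 mm behind the grasp point.
Start: joints at [-1.419, 0.245, 1.558, -0, 1.339, -0.174], TCP at [0.208, -0.616, 0.186] pointing down, gripper open.
Joint ranges: [-3.13, 3.13], [-1.02, 2.26], [0.13, 2.54], [-0.95, 4.09], [0.21, 2.88], [-2.74, 2.74]. Speed limits (rad/s): [2.57, 2.57, 3.14, 3.14, 3.14, 3.14].

INTERFACE

Orientations are given as a 3x3 rotation matrix whose columns are the frame's x, y, z axes.
In Python, from workcell import r gives the robot as it stands.
- The arm moves only by the tool carry_out, never from a script. Its argument "series" is a list of rows, each a list of 3 entries, a list of its own where there are three numbers: the closure, from 0 (fully open) to 1 (shut), then the shift along the tool's x, y, z each as a share of 300 mm, from -1 to 1, then the turn about the tool's x as a share of 4 degrees, from -1 to 1. In form: [[hand, [x, y, z], roll], ...]. A call has 1 to 12 rows; each row shifts and turns the commanded pose from where the row before left it, along the tool's axes as they then stand; what a row does not reach is not made up. A row lasts 1/8 s, in which the tool goes at most 62.5 mm and 10.7 degrees, less where a joint would pass 70% of its speed; a pose out of reach is approached as far as the arm can. A call with a number of a shift or a turn outside -1 to 1 is refused whole. A call with a gripper value outside its range is refused whole. The fingers move at their own pace and stop on an object; "force" is the grip in N (left out, the last holds). Time passes only in rows, so rows that do not move let the fingers close. It gives the time, the measured TCP pose, the force and the opening at its end, in the units of the state.
- r.get_state(): the state, without advancing time (a new reading comes with each control period).
- r.read_camera(name): name is "scene" or "top" or "wrist"; returns a dict with "pixels" (384x512x3 uint8, red, green, blue), "mtx" (3x3 intrinsics, pixels), "distortion" ([k1, k2, p1, p2, k3] as OpenCV has them; the pictures are not rectified), "eye" and "rotation" of the camera in the world; the wrist camera has in their place "tool_from_camera" (4x4, takes a point from camera to tool coordinates, whose origin is the TCP and whose axes are the tool frame's). Camera axes: x right, y up, looking along -z (the intrinsics and any distortion apply to the point x, -y, -z); pixel columns grow to the right and rows downward; lengths in m; the calibration is good to about 2 mm. A picture is of the moment at which its call begins: read the wrist's pose just before it. There is no depth.
- r.sign_off(): hands the job in, once; it reports no verdict.
The state is a dict: "t": time; "q": joint angles; "qvel": joint speeds; "effort": joint torques, N m; "position": TCP position; "tool_rot": TCP orientation; "wrist_force": force on the tool from outside, world axes, zero at the start; "moment": the same for the moment, N m; "gripper_width": finger opening in m.
Only numpy, scipy, OpenCV 4.12 (cv2) and the standard library are available. Lean on these libraries where they do the work, as an engineer would, in place of code of your own. Each camera call takes 0.05 s, during which the arm holds its last target.

TASK

Mount the loose aluminium tray stop on the scale's platform: its hole down over the locating pin with the foot lying flush on the platform, and the long front edge of the foot turned up against the short stop peg, then let go. The pin stands off-centre on its adjuster disc, so nudge the stop about until you feel it drop home. The load cell is delicate: never push the stop or the gripper against the scale, downwards or sideways, with more than about 2 kg of force, and leave the other things where they are.

Things in the scene. Friction and masses are not known exactly. Their poses are not given: they have to be found in the camera images.
- scale: Counter scale, fixed: a level, rigid, square steel platform 310 x 310 mm on a grey housing, its flat top 80 mm above the counter. Origin on the counter under the platform's middle; x points away from the keypad head (on its -x side, below the platform top), z up. On the platform: the flush dark adjuster disc with the locating pin, the stop peg and a loose test weight.
- adjuster (a point): Centre of the dark adjuster disc (34 mm across), at the platform's top; axes as the scale's; 30 mm in +x, 50 mm in -y of the platform's middle. The steel locating pin stands fixed on the disc, its axis 6 mm from the disc's centre in a direction that differs each run and is not reported. Pin: 12 mm diameter, 10 mm high, the top 2.5 mm tapering to 9 mm diameter.
- peg (a point): Top centre of the stop peg, fixed upright steel, 12 mm diameter, 14 mm high, on the platform; axes as the scale's; 28 mm in -x and 60 mm in +y of the adjuster's centre. When mounted, the stop's x axis points roughly (within 0.25 rad) along the scale's +y, and its front edge meets the peg's +x side; turned clockwise (seen from above) from there it is clear of the peg.
- stop: Tray stop, loose on the counter, aluminium, 0.2 to 0.31 kg. Flat foot 110 (its x) x 60 (its y) x 8 mm thick, carrying an upright fin: x = -45 to +45 mm, 10 mm thick (y = -25 to -15 mm), top 58 mm above the underside. Origin at the centre of the foot's underside; z up. The long front edge is the foot's side at y = +30 mm, away from the fin.
- hole (a point): Centre of the through hole in the tray stop's foot, at the underside; 14 mm diameter, 8 mm deep; at x = -20 mm, y = +8 mm in the stop's frame; axes as the stop's. Flush on the platform this point is at platform-top height; resting on top of the pin, the foot is up to 10 mm higher.
- holder: Bystander: small aluminium ticket holder with no hole, foot 50 x 45 mm, with an upright white card 70 mm wide, 78 mm tall; it and the tray stop may stand in either of two places. Origin under its middle.
- tray: Bystander: white foam tray 180 x 130 x 25 mm with four green peppers. Origin under its middle.
- weight: Bystander: steel test weight 38 mm across, 54 mm tall, 0.5 kg, standing near the far left corner of the platform (+x, +y of the scale). Origin under its middle.
- tape: Bystander: roll of clear tape, 84 mm across, 24 mm high, lying flat. Origin under its middle.
- stapler: Bystander: black stapler 130 mm long, 55 mm tall. Origin under its middle.
Mind the look-alikes: they are no part of the job. What is shaped like the stop but brown, green or red is not meant.

How it is judged:
By the outcome, as a careful person would: the job done as asked, in the order asked, and still so for the second after the job is handed in, with the robot touching nothing.
It also fails if it takes over 72 s, if anything falls off the work surface, if the arm or the gripper's body presses on something with over 40 N, if the wrist force passes 120 N, or if a joint passes its speed limit or range.

## Working session

There is one attempt and no reset: what is moved stays moved. The work goes in short steps, Python scripts to look and compute and a tool call to move; the robot and the scene stay as the last step left them, time stands still between calls to the robot, and variables do not carry over. Pictures are saved under pics/ and viewed, and the job is handed in when it is done.

Besides the shell and the picture viewer there is one more tool, called after "Call:" by a JSON object that holds its "name" and its "arguments", one argument or row to a line. carry_out: Moves the arm, as the interface text tells. Shift numbers are shares of 300 mm and turn numbers shares of 4 degrees, none past 1 either way. Its arguments: {"type":"object","properties":{"series":{"type":"array"},"force":{"type":"number"}},"required":["series"]}

```bash
mkdir -p pics; ls; python3 - <<'E'
from workcell import r
import cv2
s=r.get_state();print(s, r.nose_length)
for n in("scene","top","wrist"):
    c=r.read_camera(n);cv2.imwrite(f"pics/{n}0.png",c["pixels"][:,:,::-1])
    print(n,{k:v for k,v in c.items() if k!="pixels"})
E
```

```text
pics
{'t': 0.0, 'q': array([-1.41910866e+00,  2.45797230e-01,  1.55901026e+00,  5.10735415e-06,
        1.33868501e+00, -1.74103755e-01]), 'qvel': array([ 4.18435537e-04,  1.44950431e-03, -4.55637785e-04,  7.30739693e-05,
       -7.22336043e-04, -1.19559139e-03]), 'effort': array([ 8.32743103e-05, -4.15833843e+01, -3.14599764e+01,  6.85073063e-02,
        3.32361879e-02, -1.41436690e-04]), 'position': array([ 0.20794524, -0.61516825,  0.18455819]), 'tool_rot': array([[-2.82166467e-04,  3.20057299e-01, -9.47398145e-01],
       [ 1.87878489e-03, -9.47396341e-01, -3.20057250e-01],
       [-9.99998195e-01, -1.87026675e-03, -3.33995341e-04]]), 'wrist_force': array([-0.03146905, -0.29067641, -0.55473937]), 'moment': array([0.01675644, 0.00466809, 0.00243282]), 'gripper_width': 0.09393624908944008} 0.014
scene {'mtx': array([[477.09678523,   0.        , 253.18887416],
       [  0.        , 477.09678523, 191.47885636],
       [  0.        ,   0.        ,   1.        ]]), 'distortion': array([0.00042127, 0.        , 0.        , 0.        , 0.        ]), 'eye': array([1.4800197 , 0.19324481, 1
[... 544 characters left out ...]
99996822, -0.00732205,  0.00315418],
       [ 0.00252695,  0.08414492,  0.99645032]])}
wrist {'mtx': array([[270.36359826,   0.        , 257.73319005],
       [  0.        , 270.36359826, 192.89291323],
       [  0.        ,   0.        ,   1.        ]]), 'distortion': array([0.01320004, 0.        , 0.        , 0.        , 0.        ]), 'tool_from_camera': array([[-3.37733835e-04,  2.57936494e-01, -9.66161814e-01,
        -1.99141312e-01],
       [ 9.99999942e-01,  5.18077432e-05, -3.35731244e-04,
        -3.93532388e-04],
       [-3.65426768e-05, -9.66161872e-01, -2.57936496e-01,
        -7.55557121e-02],
       [ 0.00000000e+00,  0.00000000e+00,  0.00000000e+00,
         1.00000000e+00]])}
```

View pics/scene0.png

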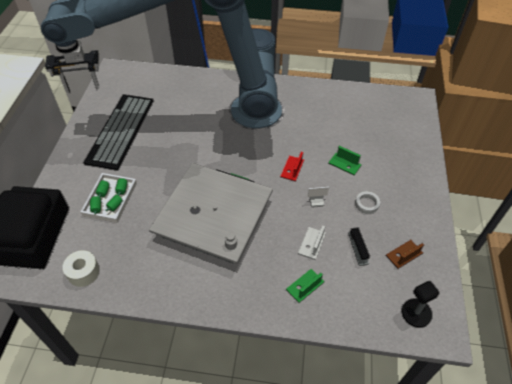

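View pics/top0.png

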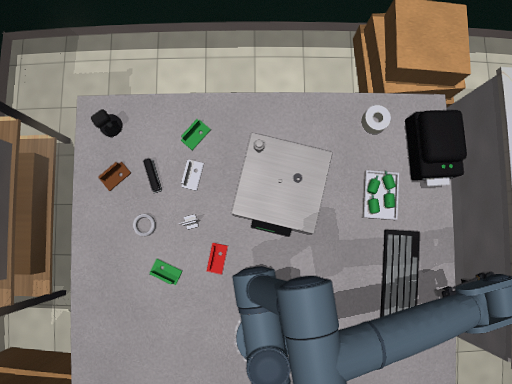

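View pics/wrist0.png

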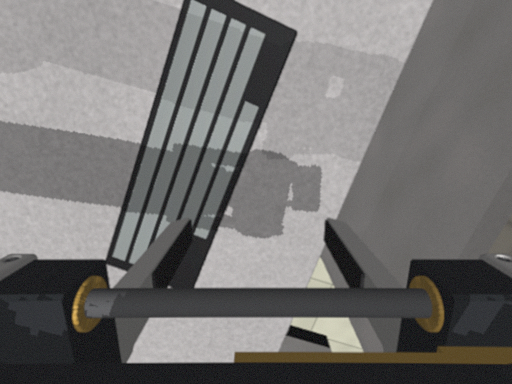

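The top view shows the shapes that could be taken for the stop: the bare-metal one at (192,175), the ticket holder (190,221), and coloured ones, brown (115,176), green (195,134) and (166,271), red (217,258). I choose (192,175), and will check it in a close crop.

```bash
python3 - <<'E'
import cv2,numpy as np
t=cv2.imread("pics/top0.png");s=cv2.imread("pics/scene0.png")
a=cv2.resize(t[150:240,165:225],None,fx=6,fy=6,interpolation=cv2.INTER_CUBIC)
b=cv2.resize(s[180:270,290:340],None,fx=6,fy=6,interpolation=cv2.INTER_CUBIC)
cv2.imwrite("pics/crop1.png",np.hstack([a,b]))
a=cv2.resize(t[125:240,225:340],None,fx=5,fy=5,interpolation=cv2.INTER_CUBIC)
cv2.imwrite("pics/crop2.png",a)
E
```

```text
(no output)
```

View pics/crop1.png

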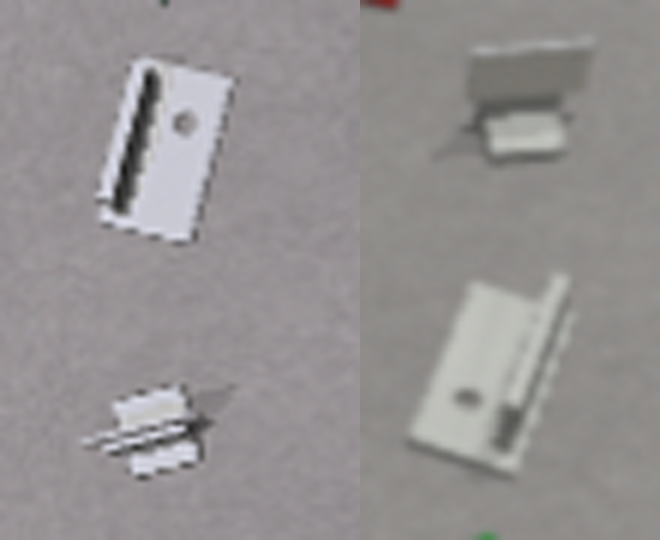

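View pics/crop2.png

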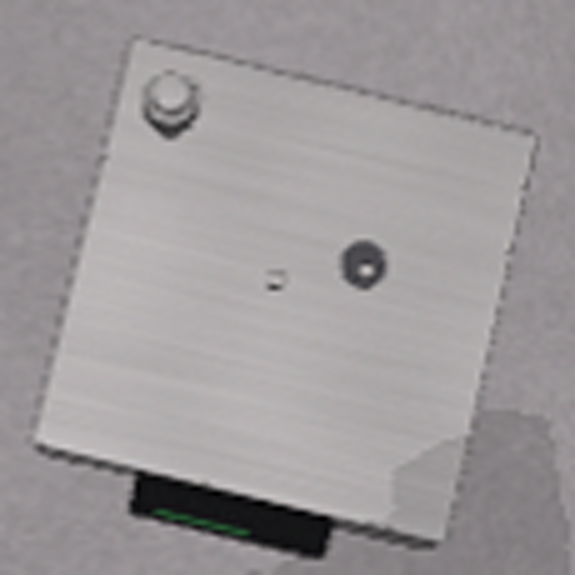

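The crop confirms it: a bare aluminium foot with a through hole at (195.5,170) in top, fin on its left side (world +y). The ticket holder below it has no hole. On the scale are the pin (bright dot in the dark disc at ~(298,178)), the peg at (280,181) and the weight at (259,145). Next I measure these.

```bash
cat > h.py <<'E'
import cv2,numpy as np
from workcell import r
def pose(c,s=None):
    if "eye" in c: return c["rotation"],c["eye"]
    R=s["tool_rot"];p=s["position"];T=c["tool_from_camera"]
    return R@T[:3,:3],R@T[:3,3]+p
def plane(c,px,z,s=None):
    R,e=pose(c,s)
    u=cv2.undistortPoints(np.float64(px).reshape(-1,1,2),c["mtx"],c["distortion"]).reshape(-1,2)
    d=np.c_[u[:,0],-u[:,1],-np.ones(len(u))]@R.T
    return e+d*((z-e[2])/d[:,2])[:,None]
def proj(c,P,s=None):
    R,e=pose(c,s);q=(np.float64(P).reshape(-1,3)-e)@R
    q=np.c_[q[:,0],-q[:,1],-q[:,2]]
    return cv2.projectPoints(q,np.zeros(3),np.zeros(3),c["mtx"],c["distortion"])[0].reshape(-1,2)
def snap(n,f):
    s=r.get_state();c=r.read_camera(n);cv2.imwrite(f"pics/{f}.png",c["pixels"][:,:,::-1]);return s,c
E
python3 - <<'E'
from h import *
s,c=snap("top","t1")
hsv=cv2.cvtColor(c["pixels"],cv2.COLOR_RGB2HSV);g=cv2.cvtColor(c["pixels"],cv2.COLOR_RGB2GRAY)
print("gray stop",g[175,195],"counter",g[205,160],"plat",g[160,270])
# stop
m=((g>195)&(hsv[...,1]<40)).astype(np.uint8);m[:150]=0;m[195:]=0;m[:,:175]=0;m[:,210:]=0
cnt=max(cv2.findContours(m,0,1)[0],key=cv2.contourArea)
b=cv2.boxPoints(cv2.minAreaRect(cnt));print("stop box",b.round(1).tolist());P=plane(c,b,.008);print(P.round(4).tolist());print(np.linalg.norm(P-np.roll(P,1,0),axis=1).round(4),P.mean(0))
print("hole",plane(c,[[195.5,170.5]],.008))
# platform corners, by eye from crop2: 225+x/5,125+y/5
k=np.array([[135,38],[537,133],[438,545],[36,446]])/5+[225,125]
P=plane(c,k,.08);print(P.round(4).tolist(),np.linalg.norm(P-np.roll(P,1,0),axis=1).round(4))
ce=P.mean(0);ex=(P[0]+P[1]-P[2]-P[3]);ex/=np.linalg.norm(ex);ey=np.array([-ex[1],ex[0],0]);print("scale",ce,np.arctan2(ex[1],ex[0]))
ad=ce+.03*ex-.05*ey;pg=ad-.028*ex+.06*ey
print("adj",ad,proj(c,ad),"peg",pg,proj(c,pg+[0,0,.014]))
print("pin",plane(c,[np.array([366,269])/5+[225,125]],.09), "disc",plane(c,[np.array([363,265])/5+[225,125]],.08))
E
```

```text
gray stop 201 counter 145 plat 172
stop box [[181.6999969482422, 185.89999389648438], [190.60000610351562, 159.1999969482422], [203.5, 163.5], [194.60000610351562, 190.1999969482422]]
[[0.5744, 0.3098, 0.008], [0.6779, 0.2764, 0.008], [0.6605, 0.2263, 0.008], [0.5573, 0.26, 0.008]]
[0.0526 0.1088 0.053  0.1086] [0.61752872 0.26813971 0.008     ]
hole [[0.63355731 0.25704632 0.008     ]]
[[0.7616, 0.0389, 0.08], [0.6889, -0.2571, 0.08], [0.3871, -0.177, 0.08], [0.4609, 0.1128, 0.08]] [0.3096 0.3048 0.3123 0.2991]
scale [ 0.57463032 -0.07060025  0.08      ] -0.25003189448072777
adj [ 0.59132571 -0.12646852  0.08      ] [[297.6813313  177.98282298]] peg [ 0.57904248 -0.06140607  0.08      ] [[280.22101867 180.91245188]]
pin [[ 0.58689932 -0.12706449  0.09      ]] disc [[ 0.59126415 -0.12616953  0.08      ]]
```

Call:
{"name": "carry_out", "arguments": {
  "series": [
    [0,[-0.19,0,0],0],
    [0,[-0.19,0,0],0],
    [0,[0,-0.118,-0.112],0],
    [0,[0,-0.118,-0.112],0],
    [0,[0,-0.118,-0.112],0],
    [0,[0,-0.118,-0.112],0],
    [0,[0,-0.118,-0.112],0],
    [0,[0,-0.118,-0.112],0],
    [0,[0,-0.118,-0.112],0],
    [0,[0,-0.118,-0.112],0],
    [0,[0,-0.118,-0.112],0],
    [0,[0,-0.118,-0.112],0]
  ]
}}

```text
t: 1.7
position: [0.4134, -0.1713, 0.2996]
tool_rot: [[0.0, 0.32, -0.947], [-0.0, -0.947, -0.32], [-1.0, 0.0, -0.0]]
wrist_force: [0.9, -0.2, -0.2]
gripper_width: 0.0942
```

Call:
{"name": "carry_out", "arguments": {
  "series": [
    [0,[0,-0.118,-0.112],0],
    [0,[0,-0.118,-0.112],0],
    [0,[0,-0.118,-0.112],0],
    [0,[0,-0.118,-0.112],0],
    [0,[0,-0.118,-0.112],0],
    [0,[0,-0.118,-0.112],0],
    [0,[0,-0.118,-0.112],0],
    [0,[0,-0.118,-0.112],0],
    [0,[0,-0.118,-0.112],0],
    [0,[0,-0.118,-0.112],0],
    [0,[0,0,0],-1],
    [0,[0,0,0],-1]
  ]
}}

```text
t: 3.2
position: [0.618, 0.2707, 0.2988]
tool_rot: [[-0.001, 0.452, -0.892], [-0.0, -0.892, -0.452], [-1.0, -0.0, 0.001]]
wrist_force: [0.5, 0.4, 0.6]
gripper_width: 0.094
```

Call:
{"name": "carry_out", "arguments": {
  "series": [
    [0,[0,0,0],-1],
    [0,[0,0,0],-1],
    [0,[0,0,0],-1],
    [0,[0,0,0],-1],
    [0,[0,0,0],-1],
    [0,[0,0,0],-1],
    [0,[0,0,0],-1],
    [0,[0,0,0],-1],
    [0,[0,0,0],-1],
    [0,[0,0,0],-1],
    [0,[0,0,0],-1],
    [0,[0,0,0],-1]
  ]
}}

```text
t: 4.7
position: [0.6179, 0.27, 0.2993]
tool_rot: [[-0.001, 0.965, -0.262], [-0.0, -0.262, -0.965], [-1.0, -0.001, 0.0]]
wrist_force: [0.4, -0.3, -0.8]
gripper_width: 0.0938
```

Call:
{"name": "carry_out", "arguments": {
  "series": [
    [0,[0,0,0],-1],
    [0,[0,0,0],-1],
    [0,[0,0,0],-1],
    [0,[0,0,0],-1],
    [0,[0,0,0],-1],
    [0,[0,0,0],-1],
    [0,[0,0,0],-1],
    [0,[0,0,0],-1],
    [0,[0,0,0],-1],
    [0,[0,0,0],-1],
    [0,[0,0,0],-1],
    [0,[0,0,0],-1]
  ]
}}

```text
t: 6.2
position: [0.6179, 0.27, 0.2993]
tool_rot: [[-0.001, 0.841, 0.542], [-0.0, 0.542, -0.841], [-1.0, -0.001, -0.0]]
wrist_force: [-0.3, -1.3, 0.1]
gripper_width: 0.0942
```

Call:
{"name": "carry_out", "arguments": {
  "series": [
    [0,[0,0,0],-1],
    [0,[0,0,0],-1],
    [0,[0,0,0],-1],
    [0,[0,0,0],-1],
    [0,[0,0,0],-1],
    [0,[0,0,0],-1],
    [0,[0,0,0],-1],
    [0,[0,0,0],-1],
    [0,[0,0,0],-1],
    [0,[0,0,0],-0.8],
    [0,[0,0,0],0]
  ]
}}

```text
t: 7.58
position: [0.618, 0.27, 0.2994]
tool_rot: [[-0.001, 0.312, 0.95], [-0.0, 0.95, -0.312], [-1.0, -0.0, -0.0]]
wrist_force: [0.0, -0.2, -0.6]
gripper_width: 0.0939
```

```bash
python3 - <<'E'
from h import *
s,c=snap("wrist","w1");print(proj(c,[s["position"],[.6175,.268,.008]],s), s["position"])
E
```

```text
[[257.01522865 219.53425225]
 [256.21631985 162.75890273]] [0.61796767 0.26999353 0.29935159]
```

View pics/w1.png

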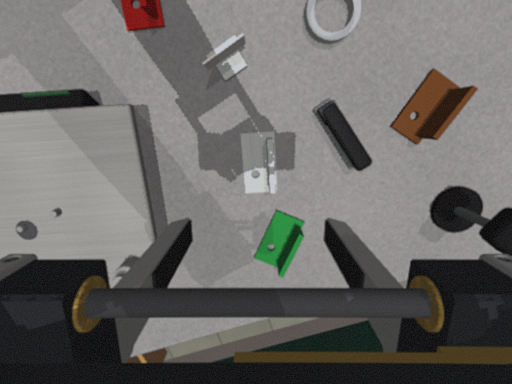

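The stop sits at about (258,163), hole at (256,175), fin along column ~271. The scale is at the left. Zooming in.

```bash
python3 - <<'E'
import cv2
a=cv2.imread("pics/w1.png")[120:205,230:295]
cv2.imwrite("pics/w1c.png",cv2.resize(a,None,fx=7,fy=7,interpolation=cv2.INTER_CUBIC))
E
```

```text
(no output)
```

View pics/w1c.png

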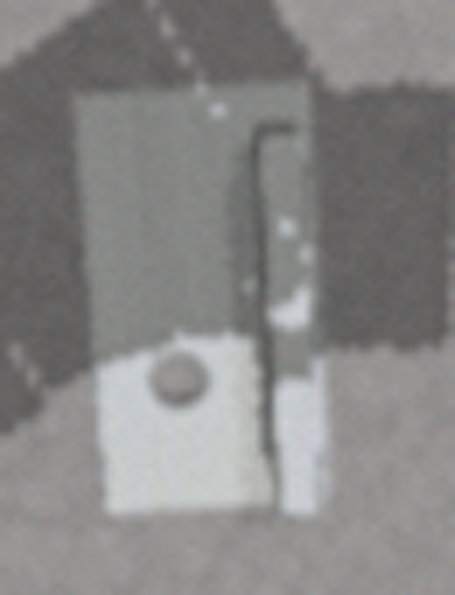

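```bash
cat >> h.py <<'E'
S0=None
E
python3 - <<'E'
from h import *
s=r.get_state();c=r.read_camera("wrist")
k=lambda L:np.array(L)/7+[230,120]-.43
P=plane(c,k([[75,95],[105,517],[178,379],[313,85]]),.008,s);print(P.round(4))
e=P[0]-P[1];print("front edge len",np.linalg.norm(e),"yaw",np.degrees(np.arctan2(e[1],e[0])))
e2=P[0]-P[3];print("end edge",np.linalg.norm(e2),np.degrees(np.arctan2(e2[1],e2[0])))
for yaw in (np.arctan2(e[1],e[0]),):
    x=np.array([np.cos(yaw),np.sin(yaw),0]);y=np.array([-x[1],x[0],0])
    print("origin from edge",(P[0]+P[1])/2-.03*y,"from hole",P[2]+.02*x-.008*y)
F=plane(c,k([[283,515],[322,515],[265,130],[310,130]]),.058,s);print("fin",F.round(4),F.mean(0))
o=P[2]+.02*x-.008*y
print("fin pred",o-.02*y)
E
```

```text
[[0.5587 0.2577 0.008 ]
 [0.6658 0.229  0.008 ]
 [0.6362 0.2595 0.008 ]
 [0.5751 0.3157 0.008 ]]
front edge len 0.11092201989551492 yaw 165.00223770378233
end edge 0.06027499265045433 -105.84172954617661
origin from edge [0.61999547 0.27233856 0.008     ] from hole [0.61891187 0.27239821 0.008     ]
fin [[0.6666 0.2766 0.058 ]
 [0.6695 0.2855 0.058 ]
 [0.5783 0.3001 0.058 ]
 [0.5816 0.3099 0.058 ]] [0.62399325 0.29300999 0.058     ]
fin pred [0.6240875  0.29171693 0.008     ]
```

Call:
{"name": "carry_out", "arguments": {
  "series": [
    [0,[0,0,0],-0.72],
    [0,[0,0.076,0],0],
    [0,[0.15,0,0],0],
    [0,[0.15,0,0],0],
    [0,[0.15,0,0],0],
    [0,[0.15,0,0],0],
    [0,[0.15,0,0],0],
    [0,[0.09,0,0],0],
    [0,[0.048,0,0],0],
    [0,[0,0,0],0]
  ]
}}

```text
t: 8.93
position: [0.6237, 0.2919, 0.0326]
tool_rot: [[-0.001, 0.263, 0.965], [-0.0, 0.965, -0.263], [-1.0, -0.001, -0.001]]
wrist_force: [-0.4, -0.2, -0.7]
gripper_width: 0.0939
```

Call:
{"name": "carry_out", "arguments": {
  "series": [
    [1,[0,0,0],0],
    [1,[0,0,0],0],
    [1,[0,0,0],0],
    [1,[0,0,0],0],
    [1,[0,0,0],0],
    [1,[0,0,0],0],
    [1,[0,0,0],0],
    [1,[0,0,0],0]
  ],
  "force": 30
}}

```text
t: 9.93
position: [0.6241, 0.292, 0.0333]
tool_rot: [[-0.0, 0.263, 0.965], [0.0, 0.965, -0.263], [-1.0, -0.0, -0.0]]
wrist_force: [0.4, -0.5, 0.2]
gripper_width: 0.0177
```

Call:
{"name": "carry_out", "arguments": {
  "series": [
    [1,[0,0,0],0],
    [1,[0,0,0],0],
    [1,[0,0,0],0],
    [1,[0,0,0],0]
  ]
}}

```text
t: 10.42
position: [0.624, 0.292, 0.0332]
tool_rot: [[-0.0, 0.263, 0.965], [-0.0, 0.965, -0.263], [-1.0, -0.0, -0.0]]
wrist_force: [0.5, -0.1, -0.2]
gripper_width: 0.0096
```

Call:
{"name": "carry_out", "arguments": {
  "series": [
    [1,[-0.05,0,0],0],
    [1,[-0.15,0,0],0],
    [1,[-0.18,0,0],0],
    [1,[-0.18,0,0],0],
    [1,[0,0,0],1],
    [1,[0,0,0],1],
    [1,[0,0,0],1],
    [1,[0,0,0],1],
    [1,[0,0,0],1],
    [1,[0,0,0],1],
    [1,[0,0,0],1],
    [1,[0,0,0],1]
  ]
}}

```text
t: 11.92
position: [0.6239, 0.2921, 0.202]
tool_rot: [[0.0, 0.736, 0.677], [0.0, 0.677, -0.736], [-1.0, 0.0, 0.0]]
wrist_force: [0.3, 0.6, -1.8]
gripper_width: 0.0098
```

Call:
{"name": "carry_out", "arguments": {
  "series": [
    [1,[0,0,0],1],
    [1,[0,0,0],1],
    [1,[0,0,0],1],
    [1,[0,0,0],1],
    [1,[0,0,0],1],
    [1,[0,0,0],1],
    [1,[0,0,0],1],
    [1,[0,0,0],1],
    [1,[0,0,0],1],
    [1,[0,0,0],1],
    [1,[0,0,0],1],
    [1,[0,0,0],1]
  ]
}}

```text
t: 13.42
position: [0.6239, 0.2921, 0.2019]
tool_rot: [[0.0, 0.996, -0.094], [0.0, -0.094, -0.996], [-1.0, 0.0, -0.0]]
wrist_force: [0.1, -0.5, -3.5]
gripper_width: 0.0098
```

Call:
{"name": "carry_out", "arguments": {
  "series": [
    [1,[0,0,0],1],
    [1,[0,0,0],1],
    [1,[0,0,0],1],
    [1,[0,0,0],1],
    [1,[0,0,0],0]
  ]
}}

```text
t: 14.05
position: [0.624, 0.2921, 0.2019]
tool_rot: [[0.0, 0.932, -0.362], [0.0, -0.362, -0.932], [-1.0, 0.0, -0.0]]
wrist_force: [0.2, 0.2, -2.4]
gripper_width: 0.0098
```

```bash
python3 - <<'E'
from h import *
s,c=snap("wrist","w2");print(s["position"],s["tool_rot"].round(4).tolist(),s["wrist_force"])
R=s["tool_rot"]
# predicted stop points in tool frame: stop y=-tool y ; stop x = +-
def T(p): # stop->tool: z up=-x ; y=-y ; x=-z
    q=np.array(p)-[0,-.02,.033]; return s["position"]+R@np.array([-q[2],-q[1],-q[0]])
for p in ([-.02,.008,.008],[-.055,.03,.008],[.055,.03,.008],[.055,-.03,.008]):print(p,proj(c,[T(p)],s).round(1))
a=c["pixels"][:,:,::-1]
cv2.imwrite("pics/w2c.png",cv2.resize(a[150:330,180:330],None,fx=4,fy=3.3*4/3.3,interpolation=cv2.INTER_CUBIC)[:600])
E
```

```text
[0.62401298 0.29206978 0.20187428] [[0.0004, 0.9323, -0.3616], [0.0002, -0.3616, -0.9323], [-1.0, 0.0003, -0.0003]] [ 0.17729086  0.19813679 -2.40927301]
[-0.02, 0.008, 0.008] [[226.1 231.6]]
[-0.055, 0.03, 0.008] [[203.4 266.8]]
[0.055, 0.03, 0.008] [[196.5 146.7]]
[0.055, -0.03, 0.008] [[269.7 146.7]]
```

View pics/w2.png

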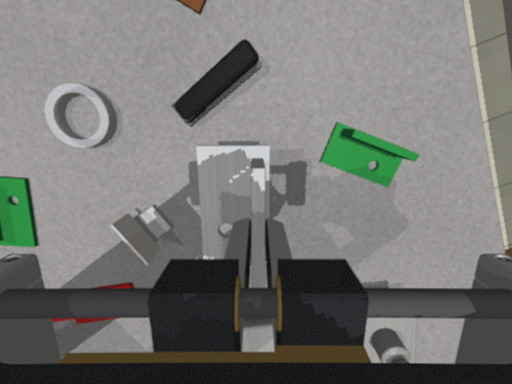

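View pics/w2c.png

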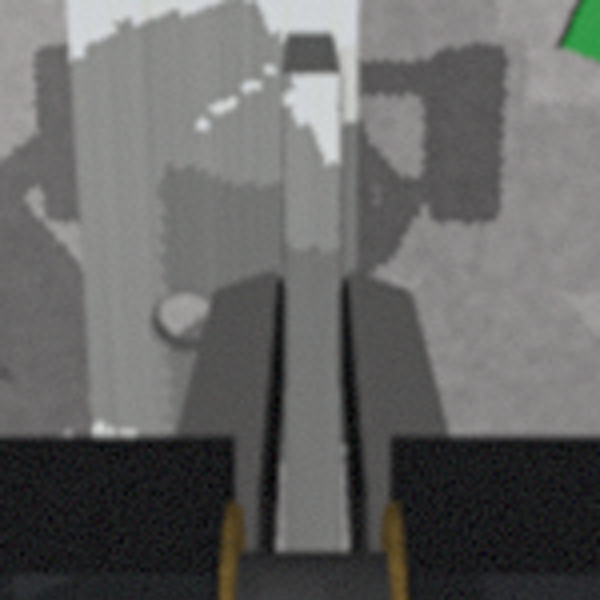

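Call:
{"name": "carry_out", "arguments": {
  "series": [
    [1,[0,0.05,0.136],0],
    [1,[0,0.05,0.136],0],
    [1,[0,0.05,0.136],0],
    [1,[0,0.05,0.136],0],
    [1,[0,0.05,0.136],0],
    [1,[0,0.05,0.136],0],
    [1,[0,0,0],0]
  ]
}}

```text
t: 14.98
position: [0.6193, 0.0287, 0.2017]
tool_rot: [[0.0, 0.931, -0.365], [-0.0, -0.365, -0.931], [-1.0, 0.001, 0.0]]
wrist_force: [-0.7, 1.2, -2.1]
gripper_width: 0.0098
```

```bash
python3 - <<'E'
from h import *
s,c=snap("wrist","w3");print(s["position"],s["tool_rot"].round(4).tolist(),s["wrist_force"])
q=proj(c,[[.587,-.127,.09],[.591,-.126,.08],[.579,-.0614,.094]],s);print(q)
a=c["pixels"][:,:,::-1];x,y=q[1].astype(int);x0,y0=max(x-40,0),max(y-40,0);print(x0,y0)
cv2.imwrite("pics/w3c.png",cv2.resize(a[y0:y0+80,x0:x0+80],None,fx=7,fy=7,interpolation=cv2.INTER_CUBIC))
s,c=snap("scene","s3");q=proj(c,[[.587,-.127,.09],[.591,-.126,.08],[.579,-.0614,.094]]);print(q)
a=c["pixels"][:,:,::-1];x,y=q[1].astype(int);print(x-20,y-20)
cv2.imwrite("pics/s3c.png",cv2.resize(a[y-20:y+20,x-20:x+40],None,fx=10,fy=10,interpolation=cv2.INTER_CUBIC))
E
```

```text
[0.6192952  0.02866526 0.20166272] [[0.0005, 0.9309, -0.3653], [-0.0004, -0.3653, -0.9309], [-1.0, 0.0006, 0.0002]] [-0.67901377  1.17673529 -2.09004193]
[[277.55647894 301.21518717]
 [279.51279659 294.94623008]
 [253.75026333 263.42232691]]
239 254
[[193.76337915 205.98969123]
 [194.08518563 208.782557  ]
 [213.743334   205.62663431]]
174 188
```

View pics/w3.png

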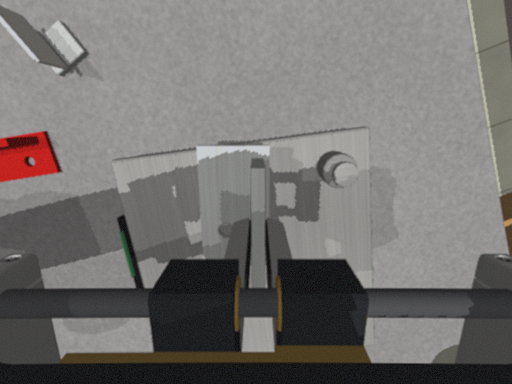

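View pics/w3c.png

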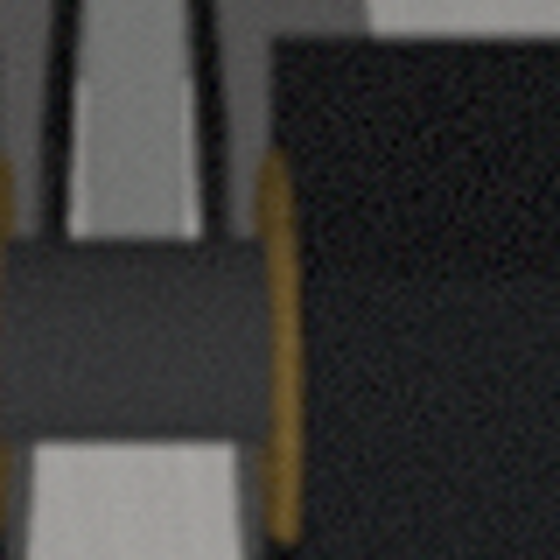

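View pics/s3c.png

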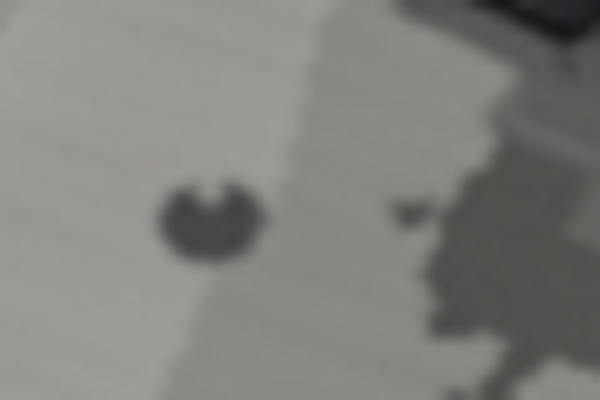

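The stop's far edge at row 146 matches the prediction; the pin lies hidden under the gripper here. I move past it so the wrist camera sees pin and peg.

Call:
{"name": "carry_out", "arguments": {
  "series": [
    [1,[0,0,0.15],0],
    [1,[0,0,0.15],0],
    [1,[0,0,0.15],0],
    [1,[0,0,0.15],0],
    [1,[0,0,0.15],0],
    [1,[0,0,0.15],0],
    [1,[0,0,0],0]
  ]
}}

```text
t: 15.95
position: [0.5211, -0.2215, 0.2015]
tool_rot: [[0.0, 0.931, -0.364], [-0.0, -0.364, -0.931], [-1.0, 0.0, 0.0]]
wrist_force: [1.2, 0.0, -1.8]
gripper_width: 0.0094
```

```bash
python3 - <<'E'
from h import *
s,c=snap("wrist","w4");print(s["position"],s["tool_rot"].round(4).tolist(),s["wrist_force"])
q=proj(c,[[.587,-.127,.09],[.591,-.126,.08],[.579,-.0614,.094]],s);print(q)
a=c["pixels"][:,:,::-1];x,y=q[1].astype(int);x0,y0=max(x-50,0),max(y-50,0);print(x0,y0)
cv2.imwrite("pics/w4c.png",cv2.resize(a[y0:y0+80,x0:x0+80],None,fx=7,fy=7,interpolation=cv2.INTER_CUBIC))
E
```

```text
[ 0.52113097 -0.22151117  0.20152348] [[0.0004, 0.9313, -0.3641], [-0.0003, -0.3641, -0.9313], [-1.0, 0.0005, 0.0001]] [ 1.24600815  0.02096444 -1.84453844]
[[282.45301929  85.35670278]
 [284.72772022  84.16857494]
 [252.93128881  22.34618601]]
234 34
```

View pics/w4.png

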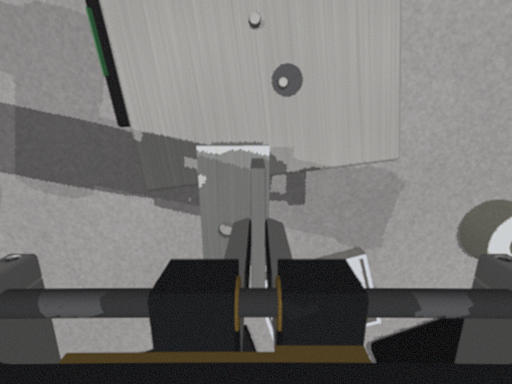

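View pics/w4c.png

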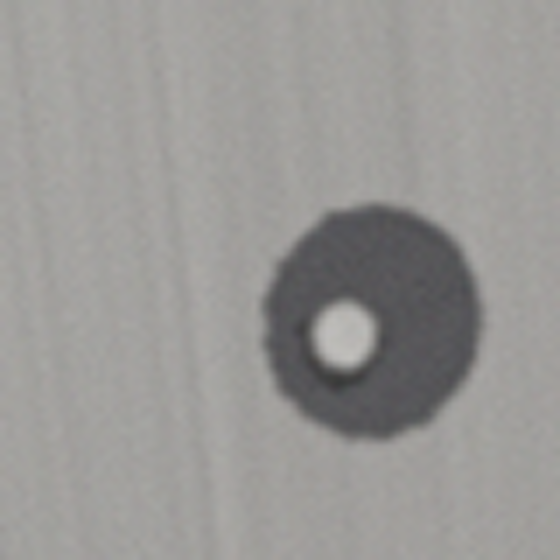

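```bash
python3 - <<'E'
from h import *
s=r.get_state();c=r.read_camera("wrist");R=s["tool_rot"]
k=lambda L:np.array(L)/7+[234,34]-.43
disc=plane(c,k([[373,320]]),.08,s)[0];pin=plane(c,k([[346,335]]),.09,s)[0]
e=plane(c,k([[264,320],[482,320],[373,202],[373,438]]),.08,s)
print("disc",disc,"dia",np.linalg.norm(e[0]-e[1]),np.linalg.norm(e[2]-e[3]),"pin",pin,"off",np.linalg.norm((pin-disc)[:2]))
peg=plane(c,[[255,17.5]],.094,s)[0];print("peg",peg)
d=peg-disc;print("peg-disc len",np.hypot(*d[:2]),"should",np.hypot(28,60),"yaw",np.degrees(np.arctan2(d[1],d[0])-np.arctan2(60,-28)))
a=c["pixels"][:,:,::-1][135:275,190:290]
cv2.imwrite("pics/w4h.png",cv2.resize(a,None,fx=5.5,fy=5.5*600/770*770/600 if 0 else 4.2,interpolation=cv2.INTER_CUBIC))
E
```

```text
disc [ 0.5951794  -0.12060342  0.08      ] dia 0.03429311979954113 0.034422495609142734 pin [ 0.58918009 -0.12200833  0.09      ] off 0.006161618004676418
peg [ 0.5826918  -0.05669522  0.094     ]
peg-disc len 0.06511680450267134 should 66.2117814289874 yaw -13.96065691116305
```

View pics/w4h.png

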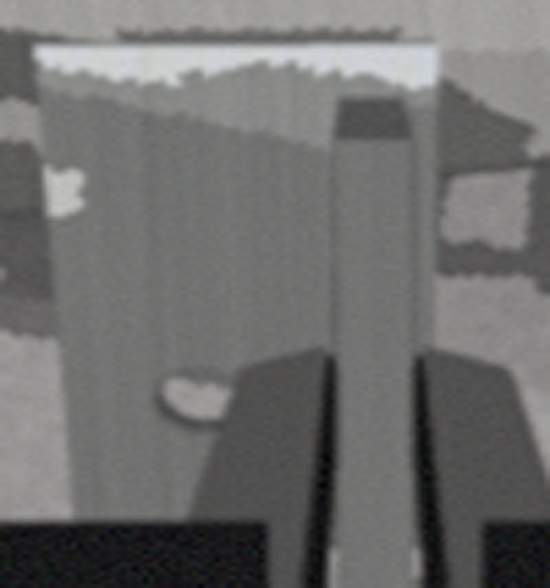

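```bash
python3 - <<'E'
from h import *
s,c=snap("scene","s4")
print("scene disc",plane(c,[[194.6,209.6]],.08),"pin",plane(c,[[194.5,206.5]],.09))
# stop corner check: known stop points from tool
R=s["tool_rot"]
def T(p):
    q=np.array(p)-[0,-.02,.033]; return s["position"]+R@np.array([-q[2],-q[1],-q[0]])
pts=np.array([T(p) for p in ([-.055,.03,.008],[.055,.03,.008],[.055,-.03,.008],[-.055,-.03,.008],[-.02,.008,.008],[.045,-.025,.058],[-.045,-.025,.058])])
def show(c,f,dp):
    q=proj(c,pts);print(f,q.round(1).tolist())
    a=c["pixels"][:,:,::-1].copy();x0,y0=(q.min(0)-25).astype(int);x1,y1=(q.max(0)+25).astype(int)
    b=cv2.resize(a[y0:y1,x0:x1],None,fx=6,fy=6,interpolation=cv2.INTER_CUBIC)
    for u in q: cv2.circle(b,tuple(int(v) for v in ((u-[x0,y0]+.5)*6)),3,(0,0,255),-1)
    cv2.imwrite(f"pics/{f}.png",b[:600,:800])
show(c,"s4c",0)
s,c=snap("top","t4");show(c,"t4c",0)
print("top disc again?",proj(c,[[.5952,-.1206,.08]]))
E
```

```text
scene disc [[ 0.59401579 -0.12360119  0.08      ]] pin [[ 0.58869104 -0.12415287  0.09      ]]
s4c [[163.0, 154.9], [190.4, 167.1], [180.0, 179.4], [152.2, 166.7], [167.7, 163.0], [176.3, 167.0], [153.1, 156.5]]
t4c [[338.9, 213.6], [308.6, 202.1], [314.6, 185.6], [344.8, 197.1], [331.5, 203.9], [319.5, 186.3], [345.1, 196.0]]
top disc again? [[296.058673   176.94017895]]
```

View pics/s4c.png

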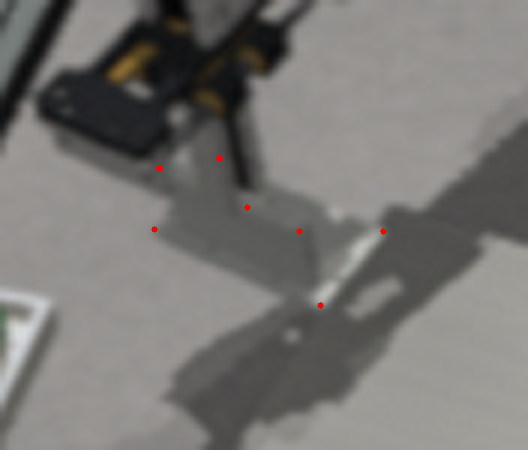

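View pics/t4c.png

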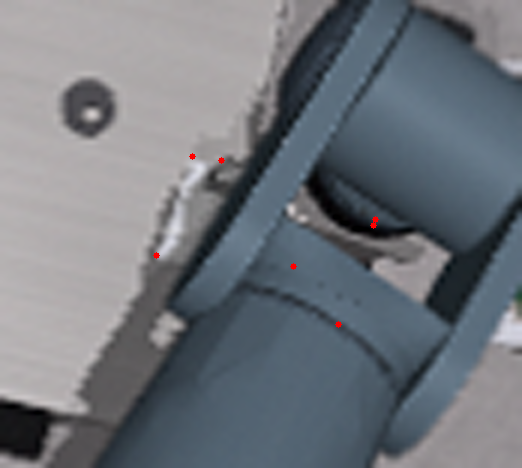

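The wrist view shows the disc centre at (287,79) and pin at (283,82): offset 6.16 mm (6 expected), disc 34.4 mm (34), peg–disc 65.1 mm (66.2). The top camera shows the held stop shifted about 5 mm from where kinematics puts it, in the same direction as its disc error, so I use the wrist-based pin position. Expected final stop yaw is about 70.8°; I approach at 64.6°, clear of the peg.

Call:
{"name": "carry_out", "arguments": {
  "series": [
    [1,[0,0,0],1],
    [1,[0,0.04,-0.115],0],
    [1,[0,0.04,-0.115],0],
    [1,[0,0.04,-0.115],0],
    [1,[0,0.037,-0.117],0],
    [1,[0,0,0],0],
    [1,[0.1,0,0],0],
    [1,[0.1,0,0],0],
    [1,[0.04,0,0],0],
    [1,[0,0,0],0],
    [1,[0,0,0],0]
  ]
}}

```text
t: 17.52
position: [0.624, -0.1155, 0.1309]
tool_rot: [[0.002, 0.904, -0.427], [-0.001, -0.427, -0.904], [-1.0, 0.003, -0.0]]
wrist_force: [0.5, 0.6, -1.6]
gripper_width: 0.0092
```

```bash
cat > st.py <<'E'
from h import *
def T(s,p):
    q=np.array(p)-[0,-.02,.033]; return s["position"]+s["tool_rot"]@np.array([-q[2],-q[1],-q[0]])
def st():
    s=r.get_state();h=T(s,[-.02,.008,0]);y=-s["tool_rot"][:,1]
    print("t",s["t"],"pos",s["position"].round(4),"F",s["wrist_force"].round(1),"M",s["moment"].round(2),"hole",h.round(4),"hole-pin mm",((h-[.5891,-.1225,.08])*1e3).round(1),"yaw",np.degrees(np.arctan2(-y[0],y[1])).round(2))
    return s
E
python3 -c "
from st import *
s=st();s,c=snap('scene','s5');a=c['pixels'][:,:,::-1][160:260,160:280];cv2.imwrite('pics/s5c.png',cv2.resize(a,None,fx=6,fy=6,interpolation=2))"
```

```text
t 17.525 pos [ 0.624  -0.1155  0.1309] F [ 0.5  0.6 -1.6] M [-0.03 -0.01 -0.01] hole [ 0.5902 -0.1217  0.0978] hole-pin mm [ 1.1  0.8 17.8] yaw 64.75
```

View pics/s5c.png

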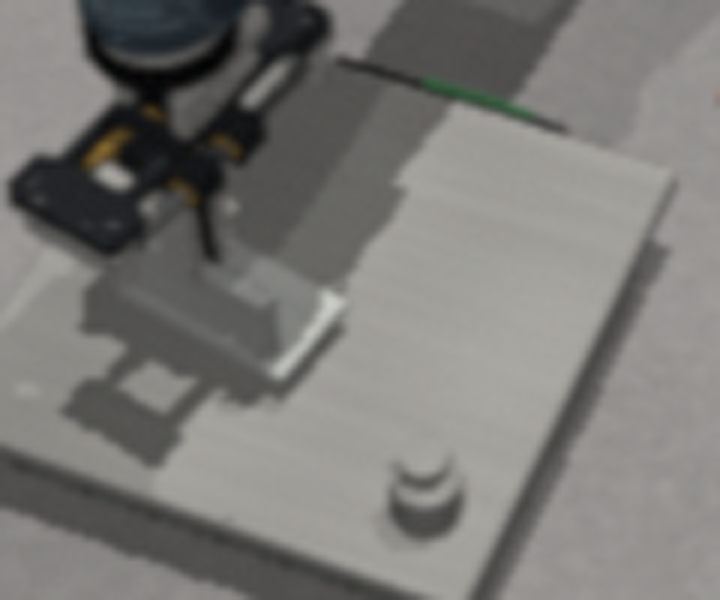

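Call:
{"name": "carry_out", "arguments": {
  "series": [
    [1,[0,-0.0022,0.004],0],
    [1,[0.0067,0,0],0],
    [1,[0.0067,0,0],0],
    [1,[0.003,0,0],0],
    [1,[0.003,0,0],0],
    [1,[0.003,0,0],0],
    [1,[0.003,0,0],0],
    [1,[0,0,0],0]
  ]
}}

```text
t: 18.58
position: [0.622, -0.116, 0.1217]
tool_rot: [[0.0, 0.904, -0.427], [-0.0, -0.427, -0.904], [-1.0, 0.0, 0.0]]
wrist_force: [-0.4, -1.3, -3.0]
gripper_width: 0.0094
```

```bash
python3 -c "
from st import *
st()"
```

```text
t 18.575 pos [ 0.622  -0.116   0.1217] F [-0.4 -1.3 -3. ] M [-0.13 -0.09  0.02] hole [ 0.5882 -0.1221  0.0887] hole-pin mm [-0.9  0.4  8.7] yaw 64.75
```

Call:
{"name": "carry_out", "arguments": {
  "series": [
    [1,[0,0.002,-0.001],0],
    [1,[0.003,0,0],0],
    [1,[0.003,0,0],0],
    [1,[0.003,0,0],0],
    [1,[0,0,0],0]
  ]
}}

```text
t: 19.2
position: [0.6226, -0.1161, 0.1189]
tool_rot: [[-0.0, 0.904, -0.427], [-0.0, -0.427, -0.904], [-1.0, 0.0, 0.0]]
wrist_force: [-0.2, -0.8, -2.1]
gripper_width: 0.0096
```

```bash
python3 -c "
from st import *
st()"
```

```text
t 19.2 pos [ 0.6226 -0.1161  0.1189] F [-0.2 -0.8 -2.1] M [-0.4   0.05  0.03] hole [ 0.5888 -0.1223  0.0859] hole-pin mm [-0.3  0.2  5.9] yaw 64.75
```

Call:
{"name": "carry_out", "arguments": {
  "series": [
    [1,[0.003,0,0],0],
    [1,[0.003,0,0],0],
    [1,[0.003,0,0],0],
    [1,[0,0,0],0]
  ]
}}

```text
t: 19.7
position: [0.6226, -0.116, 0.1161]
tool_rot: [[-0.0, 0.904, -0.427], [-0.0, -0.427, -0.904], [-1.0, -0.0, 0.0]]
wrist_force: [-0.3, -2.1, -2.2]
gripper_width: 0.0091
```

```bash
python3 -c "
from st import *
st()"
```

```text
t 19.7 pos [ 0.6226 -0.116   0.1161] F [-0.3 -2.1 -2.2] M [-0.44  0.06  0.08] hole [ 0.5887 -0.1221  0.0831] hole-pin mm [-0.4  0.4  3.1] yaw 64.75
```

```bash
python3 - <<'E'
from st import *
s,c=snap("wrist","w6")
for p in ([-.02,.008,.008],[.055,.03,.008],[.055,-.03,.008],[.045,-.025,.058]):print(p,proj(c,[T(s,p)],s).round(1))
a=c["pixels"][:,:,::-1][135:275,190:290]
cv2.imwrite("pics/w6h.png",cv2.resize(a,None,fx=4.2,fy=4.2,interpolation=cv2.INTER_CUBIC))
s,c=snap('scene','s6');a=c['pixels'][:,:,::-1][160:230,160:240];cv2.imwrite('pics/s6c.png',cv2.resize(a,None,fx=8,fy=8,interpolation=2))
E
```

```text
[-0.02, 0.008, 0.008] [[226.1 231.6]]
[0.055, 0.03, 0.008] [[196.5 146.7]]
[0.055, -0.03, 0.008] [[269.7 146.7]]
[0.045, -0.025, 0.058] [[265.3 169.4]]
```

View pics/w6h.png

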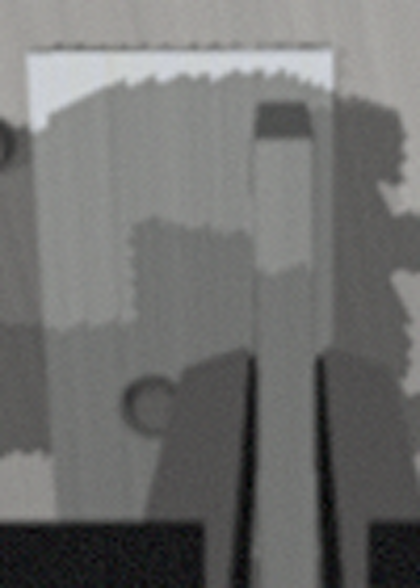

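View pics/s6c.png

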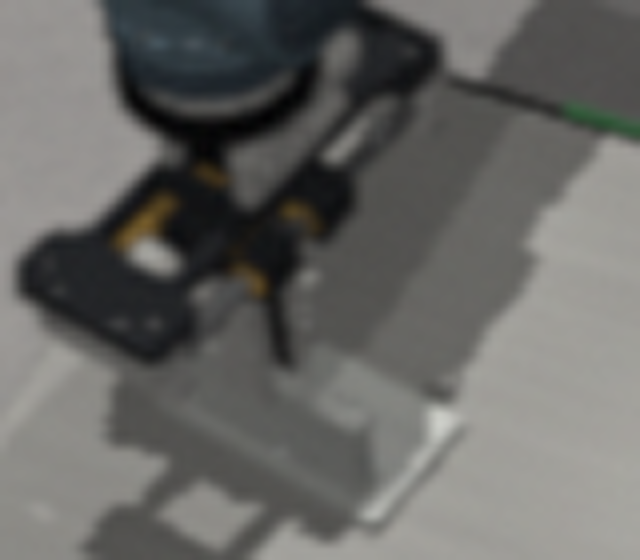

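The wrist crop shows the hole centred at ~(226,231) with the pin inside it, foot level (far edge still 73 px wide). Underside is at 3 mm with no contact force. Continuing down gently.

Call:
{"name": "carry_out", "arguments": {
  "series": [
    [1,[0.002,0,0],0],
    [1,[0.002,0,0],0],
    [1,[0.002,0,0],0],
    [1,[0,0,0],0]
  ]
}}

```text
t: 20.3
position: [0.6227, -0.116, 0.1144]
tool_rot: [[0.0, 0.904, -0.427], [-0.0, -0.427, -0.904], [-1.0, 0.0, 0.0]]
wrist_force: [0.0, -1.8, -0.4]
gripper_width: 0.0093
```

```bash
python3 -c "
from st import *
st()"
```

```text
t 20.3 pos [ 0.6227 -0.116   0.1144] F [ 0.  -1.8 -0.4] M [-0.48  0.01  0.07] hole [ 0.5888 -0.1221  0.0814] hole-pin mm [-0.3  0.4  1.4] yaw 64.75
```

Call:
{"name": "carry_out", "arguments": {
  "series": [
    [1,[0.0015,0,0],0],
    [1,[0.0015,0,0],0],
    [1,[0,0,0],0]
  ]
}}

```text
t: 20.68
position: [0.6227, -0.1163, 0.114]
tool_rot: [[0.0, 0.904, -0.427], [-0.001, -0.427, -0.904], [-1.0, 0.0, 0.001]]
wrist_force: [-1.2, -2.5, 2.6]
gripper_width: 0.0097
```

```bash
python3 -c "
from st import *
st()"
```

```text
t 20.675 pos [ 0.6227 -0.1163  0.114 ] F [-1.2 -2.5  2.6] M [-0.79  0.33  0.02] hole [ 0.5889 -0.1225  0.081 ] hole-pin mm [-0.2 -0.   1. ] yaw 64.75
```

Touchdown felt: Fz rose about 5 N. I now open slightly so the stop settles flush on its own, raise a hair, and regrip lightly.

Call:
{"name": "carry_out", "arguments": {
  "series": [
    [0.85,[0,0,0],0],
    [0.85,[0,0,0],0],
    [0.85,[-0.003,0,0],0],
    [0.85,[0,0,0],0]
  ],
  "force": 10
}}

```text
t: 21.18
position: [0.6228, -0.1157, 0.1145]
tool_rot: [[0.0, 0.904, -0.427], [0.0, -0.427, -0.904], [-1.0, 0.0, -0.0]]
wrist_force: [-0.6, -0.4, -0.8]
gripper_width: 0.0139
```

```bash
python3 - <<'E'
from st import *
st();print(r.get_state()["gripper_width"])
s,c=snap("wrist","w7")
a=c["pixels"][:,:,::-1][115:275,170:290]
cv2.imwrite("pics/w7h.png",cv2.resize(a,None,fx=3.75,fy=3.75,interpolation=cv2.INTER_CUBIC))
E
```

```text
t 21.175 pos [ 0.6228 -0.1157  0.1145] F [-0.6 -0.4 -0.8] M [ 0.01 -0.05 -0.01] hole [ 0.5889 -0.1219  0.0815] hole-pin mm [-0.2  0.6  1.5] yaw 64.75
0.013909787629473857
```

View pics/w7h.png

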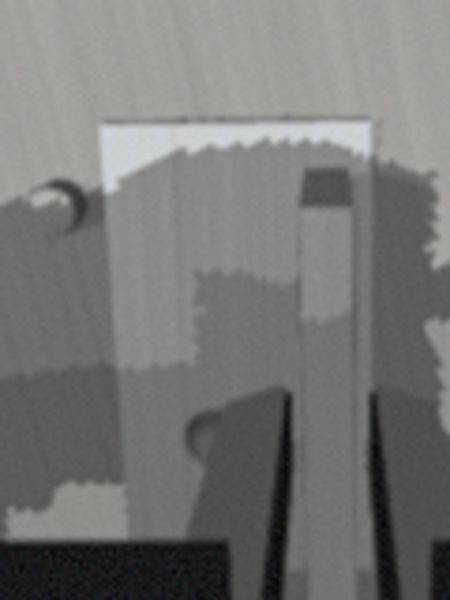

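Call:
{"name": "carry_out", "arguments": {
  "series": [
    [1,[0,0,0],0],
    [1,[0,0,0],0],
    [1,[0,0,0],0],
    [1,[0,-0.0012,-0.0016],-0.25],
    [1,[0,-0.0012,-0.0016],-0.25],
    [1,[0,-0.0012,-0.0016],-0.25],
    [1,[0,-0.0012,-0.0016],-0.25],
    [1,[0,0,0],0]
  ],
  "force": 8
}}

```text
t: 22.22
position: [0.6221, -0.1136, 0.1145]
tool_rot: [[0.0, 0.932, -0.362], [-0.0, -0.362, -0.932], [-1.0, 0.0, 0.0]]
wrist_force: [1.4, -1.4, -0.2]
gripper_width: 0.0096
```

```bash
python3 - <<'E'
from st import *
st();print(r.get_state()["gripper_width"])
s,c=snap("wrist","w8")
a=c["pixels"][:,:,::-1][115:275,170:290]
cv2.imwrite("pics/w8h.png",cv2.resize(a,None,fx=3.75,fy=3.75,interpolation=cv2.INTER_CUBIC))
E
```

```text
t 22.225 pos [ 0.6221 -0.1136  0.1145] F [ 1.4 -1.4 -0.2] M [-0.27 -0.07 -0.07] hole [ 0.5888 -0.1222  0.0815] hole-pin mm [-0.3  0.3  1.5] yaw 68.76
0.009637273757738436
```

View pics/w8h.png

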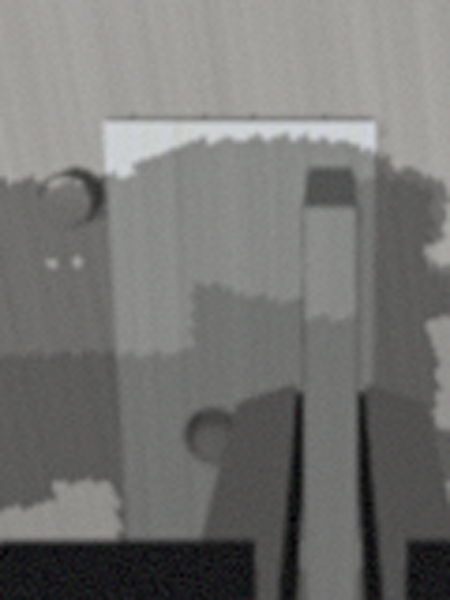

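Gap to the peg is now about 2 mm. Continuing in smaller turns.

Call:
{"name": "carry_out", "arguments": {
  "series": [
    [1,[0,-0.0006,-0.0008],-0.125],
    [1,[0,-0.0006,-0.0008],-0.125],
    [1,[0,-0.0006,-0.0008],-0.125],
    [1,[0,0,0],0]
  ]
}}

```text
t: 22.78
position: [0.6218, -0.1128, 0.1145]
tool_rot: [[-0.0, 0.941, -0.338], [-0.0, -0.338, -0.941], [-1.0, -0.0, 0.0]]
wrist_force: [-0.7, -2.3, 0.4]
gripper_width: 0.0101
```

```bash
python3 -c "
from st import *
st()"
```

```text
t 22.775 pos [ 0.6218 -0.1128  0.1145] F [-0.7 -2.3  0.4] M [-0.43  0.04 -0.02] hole [ 0.5887 -0.1222  0.0815] hole-pin mm [-0.4  0.3  1.5] yaw 70.25
```

Call:
{"name": "carry_out", "arguments": {
  "series": [
    [1,[0,-0.0006,-0.0008],-0.125],
    [1,[0,0,0],0]
  ]
}}

```text
t: 23.02
position: [0.6217, -0.1125, 0.1144]
tool_rot: [[-0.0, 0.944, -0.33], [-0.0, -0.33, -0.944], [-1.0, 0.0, 0.0]]
wrist_force: [0.0, -1.8, 0.2]
gripper_width: 0.0098
```

```bash
python3 -c "
from st import *
st()"
```

```text
t 23.025 pos [ 0.6217 -0.1125  0.1144] F [ 0.  -1.8  0.2] M [-0.44 -0.01 -0.09] hole [ 0.5887 -0.1222  0.0814] hole-pin mm [-0.4  0.3  1.4] yaw 70.75
```

Call:
{"name": "carry_out", "arguments": {
  "series": [
    [1,[0,-0.0006,-0.0008],-0.125],
    [1,[0,0,0],0]
  ]
}}

```text
t: 23.28
position: [0.6218, -0.1124, 0.1145]
tool_rot: [[0.0, 0.947, -0.321], [-0.0, -0.321, -0.947], [-1.0, 0.0, 0.0]]
wrist_force: [-0.7, -3.1, 0.1]
gripper_width: 0.0096
```

```bash
python3 - <<'E'
from st import *
st()
s,c=snap("wrist","w9")
a=c["pixels"][:,:,::-1][135:235,170:270]
cv2.imwrite("pics/w9h.png",cv2.resize(a,None,fx=6,fy=6,interpolation=cv2.INTER_CUBIC))
E
```

```text
t 23.275 pos [ 0.6218 -0.1124  0.1145] F [-0.7 -3.1  0.1] M [-0.65 -0.01 -0.1 ] hole [ 0.5888 -0.1223  0.0815] hole-pin mm [-0.3  0.2  1.5] yaw 71.25
```

View pics/w9h.png

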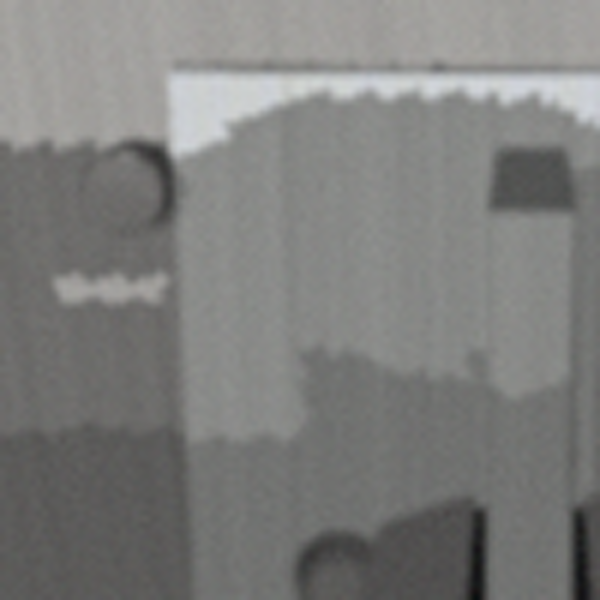

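Call:
{"name": "carry_out", "arguments": {
  "series": [
    [1,[0,0,0.0013],0],
    [1,[0,-0.0006,-0.0008],-0.125],
    [1,[0,0,0],0]
  ]
}}

```text
t: 23.7
position: [0.6216, -0.1123, 0.1146]
tool_rot: [[0.0, 0.95, -0.313], [-0.0, -0.313, -0.95], [-1.0, 0.001, 0.0]]
wrist_force: [0.8, -2.6, -0.4]
gripper_width: 0.0101
```

```bash
python3 -c "
from st import *
st()"
```

```text
t 23.7 pos [ 0.6216 -0.1123  0.1146] F [ 0.8 -2.6 -0.4] M [-0.49 -0.22 -0.12] hole [ 0.5888 -0.1226  0.0816] hole-pin mm [-0.3 -0.1  1.6] yaw 71.75
```

Call:
{"name": "carry_out", "arguments": {
  "series": [
    [1,[0,-0.0006,-0.0008],-0.125],
    [1,[0,0,0],0]
  ]
}}

```text
t: 23.95
position: [0.6216, -0.1122, 0.1147]
tool_rot: [[0.001, 0.952, -0.305], [-0.001, -0.305, -0.952], [-1.0, 0.001, 0.0]]
wrist_force: [1.6, -4.8, 0.5]
gripper_width: 0.0096
```

```bash
python3 - <<'E'
from st import *
st()
s,c=snap("wrist","w10")
a=c["pixels"][:,:,::-1][135:235,170:270]
cv2.imwrite("pics/w10h.png",cv2.resize(a,None,fx=6,fy=6,interpolation=cv2.INTER_CUBIC))
E
```

```text
t 23.95 pos [ 0.6216 -0.1122  0.1147] F [ 1.6 -4.8  0.5] M [-0.83 -0.3  -0.16] hole [ 0.5889 -0.1227  0.0816] hole-pin mm [-0.2 -0.2  1.6] yaw 72.25
```

View pics/w10h.png

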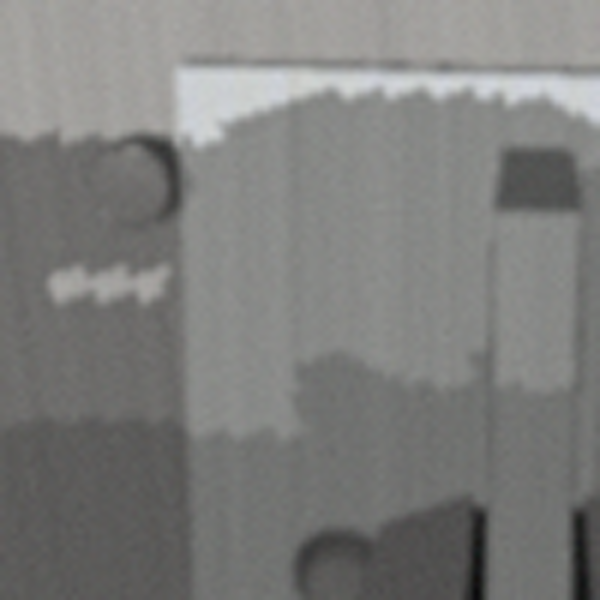

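Contact is felt (lateral ~5 N, Mz −0.16 N·m, and the stop begins yielding in the light grip); the peg meets the edge at about (199,165). Releasing.

Call:
{"name": "carry_out", "arguments": {
  "series": [
    [0.8,[0,0,0],0],
    [0.7,[0,0,0],0],
    [0.6,[0,0,0],0],
    [0.6,[0,0,0],0],
    [0.6,[0,0,0],0],
    [0.6,[-0.03,0,0],0],
    [0.6,[-0.08,0,0],0],
    [0.6,[-0.12,0,0],0],
    [0.6,[-0.12,0,0],0],
    [0.6,[0,0,0],0]
  ]
}}

```text
t: 25.25
position: [0.6235, -0.1127, 0.2241]
tool_rot: [[0.007, 0.952, -0.305], [-0.003, -0.305, -0.952], [-1.0, 0.008, 0.0]]
wrist_force: [0.0, -0.3, -0.2]
gripper_width: 0.0372
```

Call:
{"name": "carry_out", "arguments": {
  "series": [
    [0.6,[0,0,0.12],0],
    [0.6,[0,0,0.12],0],
    [0.6,[0,0,0.12],0],
    [0.6,[0,0,0],0]
  ]
}}

```text
t: 25.75
position: [0.5872, -0.2162, 0.2179]
tool_rot: [[-0.002, 0.951, -0.308], [0.001, -0.308, -0.951], [-1.0, -0.002, -0.0]]
wrist_force: [0.3, -0.1, 0.4]
gripper_width: 0.0378
```

```bash
python3 - <<'E'
from st import *
st()
s,c=snap("wrist","w11")
print(proj(c,[[.5891,-.1225,.088],[.5827,-.0567,.094]],s))
s,c=snap('scene','s11');a=c['pixels'][:,:,::-1][170:240,170:250];cv2.imwrite('pics/s11c.png',cv2.resize(a,None,fx=7,fy=7,interpolation=2))
E
```

```text
t 25.75 pos [ 0.5872 -0.2162  0.2179] F [ 0.3 -0.1  0.4] M [ 0.01 -0.05  0.01] hole [ 0.5544 -0.2266  0.185 ] hole-pin mm [ -34.7 -104.1  105. ] yaw 72.06
[[234.2711216  107.93318035]
 [208.05090276  48.59398953]]
```

View pics/w11.png

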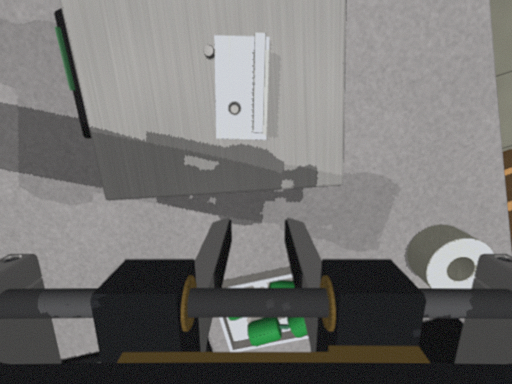

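View pics/s11c.png

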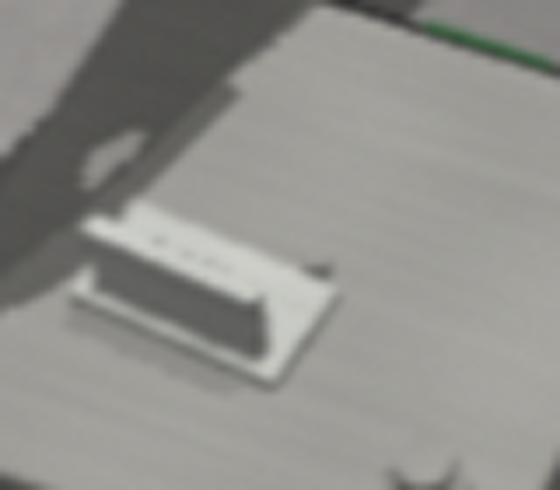

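```bash
python3 - <<'E'
from st import *
a=cv2.imread("pics/w11.png")
cv2.imwrite("pics/w11c.png",cv2.resize(a[28:148,190:290],None,fx=5,fy=5,interpolation=cv2.INTER_CUBIC))
s=r.get_state();c=r.read_camera("wrist")
E
```

```text
(no output)
```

View pics/w11c.png

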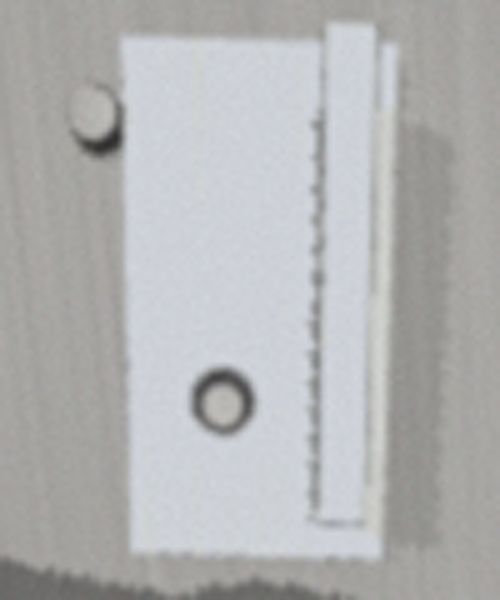

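```bash
python3 - <<'E'
from st import *
s=r.get_state();c=r.read_camera("wrist")
k=lambda L:np.array(L)/5+[190,28]-.4
for zf in (.088,.09,.098):
    E=plane(c,k([[121,37],[131,556]]),zf,s);peg=plane(c,k([[95,112]]),.094,s)[0];pin=plane(c,k([[223,402]]),.09,s)[0];h=plane(c,k([[222,401]]),zf,s)[0]
    x=(E[0]-E[1])[:2];L=np.hypot(*x);x/=L;n=np.array([-x[1],x[0]])
    print(zf,"len",L,"yaw",np.degrees(np.arctan2(x[1],x[0])),"peg-edge mm",(peg-E[0])[:2]@n*1e3,"hole-edge",(h-E[0])[:2]@n*1e3,"pin-hole",(pin-h)[:2]*1e3)
    print(peg,pin,np.linalg.norm((peg-pin)[:2]))
E
```

```text
0.088 len 0.11074065454864575 yaw 71.01828890710897 peg-edge mm 5.04412693851174 hole-edge -21.83040343954168 pin-hole [ 0.28045203 -0.41164825]
[ 0.58336035 -0.05561091  0.094     ] [ 0.58997097 -0.12024249  0.09      ] 0.06496877951014585
0.09 len 0.11006919846091873 yaw 71.01828890710895 peg-edge mm 5.34471431754715 hole-edge -21.698038705499208 pin-hole [ 0.14835652 -0.27849531]
[ 0.58336035 -0.05561091  0.094     ] [ 0.58997097 -0.12024249  0.09      ] 0.06496877951014585
0.098 len 0.10738337411001053 yaw 71.01828890710892 peg-edge mm 6.547063833688914 hole-edge -21.16857976932947 pin-hole [-0.38002551  0.25411643]
[ 0.58336035 -0.05561091  0.094     ] [ 0.58997097 -0.12024249  0.09      ] 0.06496877951014585
```

```bash
python3 - <<'E'
from st import *
s,c=snap("top","t12")
print(np.abs(s["qvel"]).max(),s["wrist_force"].round(1))
a=cv2.imread("pics/t1.png").astype(int);b=cv2.imread("pics/t12.png").astype(int)
d=(np.abs(a-b).max(2)>40).astype(np.uint8);n,_,st_,ce=cv2.connectedComponentsWithStats(d)
print([(ce[i].round().tolist(),int(st_[i,4])) for i in range(1,n) if st_[i,4]>15])
r.sign_off()
E
```

```text
0.006406091939563289 [-0.4  0.8 -0.1]
[([358.0, 284.0], 21024), ([192.0, 175.0], 396), ([293.0, 175.0], 449), ([213.0, 332.0], 6873), ([413.0, 277.0], 21), ([407.0, 290.0], 122), ([394.0, 294.0], 106), ([400.0, 293.0], 130), ([387.0, 296.0], 99), ([274.0, 347.0], 28), ([257.0, 355.0], 28), ([291.0, 375.0], 16), ([255.0, 380.0], 73)]
the job is handed in; nothing more can be done
```

View pics/t12.png

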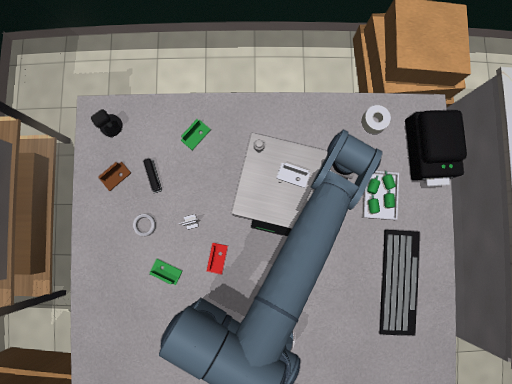

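The stop is mounted: its hole is over the pin, the foot lies on the platform, and the front edge is turned up against the peg. I then let go, lifted the gripper clear and handed the job in at about 26 s.

**What I did:** I gripped the aluminium stop by its fin and lowered it over the pin until I felt the platform. I opened the gripper so the stop settled by itself, then regripped it lightly and turned it anticlockwise until I felt the peg.

**Forces:** I checked forces at the end of each move, not continuously. The highest were about 5 N, both pressing down at touchdown and sideways at the peg, against a limit of about 20 N.

**Last checks:**
- **Pin and foot:** The pin shows centred in the hole. The front edge measures 110.7 mm if the foot is flush; the true length is 110 mm. At 2 mm higher it would measure 110.1 mm, so this rules out the foot sitting on top of the pin but not a small lift. I lowered it until I felt the platform before releasing.
- **Peg:** The stop sits at a yaw of 71.0°, against 70.8° predicted for peg contact. The peg's centre measures 5.0 mm from the front edge and should be 6 mm. I put that down to camera error, since I felt the contact.
- **Other things:** Comparing top views, nothing but the stop and the arm has moved. The wrist force was close to zero before hand-in.

**What disagreed:** The top camera was off from the wrist camera and the arm's own position by 5 to 7 mm. I used the wrist camera for the pin.

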